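# Sort out the spice tin that rocks

### The arm

A 6-joint arm with a two-finger parallel gripper is mounted at the origin on the work surface. World frame = base frame: x ahead of the robot, y to its left, z up, the work surface at z = 0. Lengths are in m, angles in rad, forces in N, time in s.
With the tool pointing down it reaches from about 0.3 to 0.775 m from the base axis. Payload 14.6 kg.
Tool frame: the origin (TCP) lies at the very end of the fingers, on their centre line; the grasp point (between the pads) lies 19 mm behind it; z points along the fingers, y is the direction in which the jaws open and shut (so a half turn about z gives the same grasp; the last joint's range is limited). The gripper opens to 94 mm and grips with 3 to 60 N. Pads are 16 mm wide; open, the fingers measure 119 mm over their backs; the gripper's body (75 mm by 177 mm) begins 78 mm behind the grasp point.
Start: joints at [1.281, 0.3, 1.521, -0, 1.321, -0.067], TCP at [0.122, 0.536, 0.205] pointing down, gripper open.
Joint ranges: [-3.03, 3.03], [-0.79, 2.21], [0.23, 2.52], [-1.04, 4.18], [0, 3.07], [-2.55, 2.55]. Speed limits (rad/s): [2.22, 2.22, 2.57, 3.14, 3.14, 3.14].

### API

Orientations are given as [roll, pitch, yaw] about the fixed x, y, z axes, in that order (R = Rz(yaw) Ry(pitch) Rx(roll)).
In Python, from station import get_obs, vision, hand_in gives the robot as it stands.
- The arm moves only by the tool play_rows, never from a script. Its argument "moves" is a list of rows, each an object with "claw": the opening, from 0 (shut) to 1 (fully open); "linear": the shift along the tool's x, y, z in mm, a list of three; "turn": the turn, a rotation vector about the tool's x, y, z in rad, a list of three. In form: [{"claw": claw, "linear": [tx, ty, tz], "turn": [ax, ay, az]}, ...]. A call has 1 to 8 rows; each row is the pose to reach, as a shift and turn from the pose measured when the call began, along the tool's axes at that moment; what a row does not reach only later rows make up. A row lasts 1/8 s, in which the tool goes at most 62.5 mm and 10.7 degrees, less where a joint would pass 70% of its speed; a pose out of reach is approached as far as the arm can. A call with a gripper value outside its range is refused whole. The fingers move at their own pace and stop on an object; "force" is the grip in N (left out, the last holds). Time passes only in rows, so rows that repeat a pose let the fingers close. It gives the time, the measured TCP pose, the force and the opening at its end, in the units of the state.
- get_obs(): the state, without advancing time (a new reading comes with each control period).
- vision.camera(name): name is "scene" or "top" or "wrist"; returns the picture (480x640x3 uint8, blue, green, red); there is no depth.
- vision.camera_info(name): a dict with "camera_matrix" (3x3 intrinsics, pixels), "rvec" (rotation vector, rad) and "tvec" (3), from world to camera coordinates, as OpenCV has them; the wrist camera has in their place "mount" (4x4, takes a point from camera to tool coordinates, whose origin is the TCP and whose axes are the flange's). Camera axes: x right, y down, z forward; pixel columns grow to the right and rows downward; lengths in m; the calibration is good to about 2 mm. A picture is of the moment at which its call begins: read the wrist's pose just before it. camera_info takes no time and is no camera call.
- hand_in(): hands the job in, once; it reports no verdict.
The state is a dict: "time_s": time; "qpos": joint angles; "joint_vel": joint speeds; "tau": joint torques, N m; "ee_pos": TCP position; "eef_rot": TCP orientation; "force": force on the tool from outside, world axes, zero at the start; "moment": the same for the moment, N m; "grip_width": finger opening in m.
Only numpy, scipy, OpenCV 4.12 (cv2) and the standard library are available. Lean on these libraries where they do the work, as an engineer would, in place of code of your own. Each camera call takes 0.05 s, during which the arm holds its last target.

### The job

One of the three matching flat steel tins on the dark metal plate has a bent bottom and stands leaning. Press down on its raised rim so that it rocks over onto the other half of its bottom, then take it off the plate and set it down gently, standing, in the bamboo tray. Leave the two steady tins where they stand.

Things in the scene. Friction and masses are not known exactly. Their poses are not given: they have to be found in the camera images.
- bent_tin: Steel tin like the steady ones, but a 4.6 mm crease across its bottom makes it lean 6 degrees to either side. Origin: middle of the crease, underside; stays put as the tin rocks. y: along the crease, level; z: vertical at the start, 12 degrees off once rocked. The tin's centre line (lid centre at 20 mm, knob from there to 44 mm) runs from the origin along (sin 6 deg, 0, cos 6 deg) of this frame.
- raised_rim (a point): Where to press: a point on the bent tin's lid, 40 mm from its centre, 4 mm in from the edge, on the side raised at the start (the tin's -x side; it leans towards +x). Axes as bent_tin. Under 1 N here rocks the tin over; the point goes down about 8 mm, then the tin stands firm on its other half and stays so when let go.
- tray: Bamboo tray, fixed, open above: 200 mm (its x) by 220 mm (its y) outside, walls 6 mm thick and 18 mm high, floor 6 mm thick, empty. Origin: centre of its underside, on the work surface; z up.
- steady_tin_1: Sound steel tin: flat cylinder 88 mm across, 20 mm tall, with a steel knob (16 mm across, 24 mm tall) standing on its lid's centre; flat bottom, stands square; about 200 g. Origin: centre of its underside. It stays on the plate (dark fixed metal sheet 225 x 335 mm, its top 4 mm above the work surface).
- steady_tin_2: Sound steel tin: flat cylinder 88 mm across, 20 mm tall, with a steel knob (16 mm across, 24 mm tall) standing on its lid's centre; flat bottom, stands square; about 200 g. Origin: centre of its underside. It stays on the plate, where the three tins, an amber jar and a wooden salt cellar (up to 54 mm tall) stand 105 mm or more apart, centre to centre.
Mind the look-alikes: they are no part of the job. Leave any red look-alike of the steady_tin_2 alone. What is shaped like the bent_tin but purple is not meant.

How it is judged:
On the way:
1. the bent tin, still standing on the plate, has been rocked over onto the other half of its bottom (angle between bent_tin's own z axis and vertical between 0.16 and 0.35 rad and angle between bent_tin's own x axis and vertical below 1.43 rad and height (world z) of bent_tin below 0.012 m and not (x of bent_tin in the frame of tray between -0.1 and 0.1 m and y of bent_tin in the frame of tray between -0.11 and 0.11 m)), for 0.2 s.
At the end, for the whole second after the job is handed in: The bent tin, rocked over on the plate before, stands at rest on the bamboo tray's floor on either half of its bottom, anywhere inside the walls (within 58 mm of the centre along its x, 68 mm along its y); both steady tins stand upright within 20 mm of where they were (x of bent_tin in the frame of tray between -0.058 and 0.058 m and y of bent_tin in the frame of tray between -0.068 and 0.068 m and z of bent_tin in the frame of tray between 0 and 0.014 m and angle between bent_tin's own z axis and vertical below 0.3 rad and linear speed of bent_tin below 0.02 m/s and distance of each of steady_tin_1, steady_tin_2 from where it was at the start of the episode below 0.02 m and angle between each of steady_tin_1, steady_tin_2's own z axis and vertical below 0.12 rad); the robot touches nothing.
It fails at once if a steady tin is shifted by more than 20 mm or knocked over (not (distance of steady_tin_1 from where it was at the start of the episode below 0.02 m and angle between steady_tin_1's own z axis and vertical below 0.12 rad) or not (distance of steady_tin_2 from where it was at the start of the episode below 0.02 m and angle between steady_tin_2's own z axis and vertical below 0.12 rad)).
It fails at once if the bent tin is tipped far over (more than 50 degrees) (angle between bent_tin's own z axis and vertical above 0.87 rad).
It fails at once if the bent tin is dropped (falls free at more than 0.6 m/s) (linear speed of bent_tin above 0.6 m/s and contact force between bent_tin and the fingers below 0.05 N).
It also fails if it takes over 51 s, if anything falls off the work surface, if the arm or the gripper's body presses on something with over 40 N, if the wrist force passes 120 N, or if a joint passes its speed limit or range.

## Working session

There is one attempt and no reset: what is moved stays moved. The work goes in short steps, Python scripts to look and compute and a tool call to move; the robot and the scene stay as the last step left them, time stands still between calls to the robot, and variables do not carry over. Pictures are saved under pics/ and viewed, and the job is handed in when it is done.

Besides the shell and the picture viewer there is one more tool, called as name(argument=value, ...) on one line, values as JSON. play_rows: Moves the arm, as the interface text tells. Its arguments: {"type":"object","properties":{"moves":{"type":"array","items":{"type":"object","properties":{"claw":{"type":"number"},"linear":{"type":"array","items":{"type":"number"}},"turn":{"type":"array","items":{"type":"number"}}}}},"force":{"type":"number"}},"required":["moves"]}

```bash
ls; mkdir -p pics; python3 - <<'E'
from station import get_obs, vision
import cv2
o=get_obs();print(o)
for n in ["top","scene"]:
    cv2.imwrite(f"pics/{n}0.png",vision.camera(n))
    print(n,vision.camera_info(n))
print(vision.camera_info("wrist"))
E
```

```text
pics
{'time_s': 0.0, 'qpos': array([ 1.28138689e+00,  3.00445789e-01,  1.52154942e+00, -1.72156185e-05,
        1.32068040e+00, -6.66149986e-02]), 'joint_vel': array([ 9.70926268e-04, -7.05131350e-04,  2.15938099e-04,  6.91615930e-04,
        1.96078446e-04,  6.98904151e-06]), 'tau': array([-3.65784181e-03, -5.31797254e+01, -3.52743888e+01,  7.06721703e-02,
        2.42871634e-02,  1.84582700e-05]), 'ee_pos': array([0.12147112, 0.53616782, 0.2049136 ]), 'eef_rot': array([-3.14051099e+00, -5.54493997e-05,  2.91880246e+00]), 'force': array([-0.012173  ,  0.56521482,  0.01863103]), 'moment': array([-0.01615447, -0.01226225, -0.01051546]), 'grip_width': 0.09428508656480984}
top {'camera_matrix': array([[468.23022132,   0.        , 315.11336572],
       [  0.        , 468.23022132, 242.47785309],
       [  0.        ,   0.        ,   1.        ]]), 'rvec': array([ 2.17762342, -2.15819449,  0.08113267]), 'tvec': array([-0.00181308,  0.56222066,  0.94438792])}
scene {'camera_matrix': array([[622.12157282,   0.        , 316.72277159],
       [  0.        , 622.12157282, 243.29887857],
       [  0.        ,   0.        ,   1.        ]]), 'rvec': array([ 1.28377375,  2.0087089 , -1.09489038]), 'tvec': array([ 0.26507587, -0.22735929,  1.60329551])}
{'camera_matrix': array([[412.18522874,   0.        , 323.83319409],
       [  0.        , 412.18522874, 236.08113812],
       [  0.        ,   0.        ,   1.        ]]), 'mount': array([[ 2.00226329e-04, -9.60210427e-01, -2.79277452e-01,
         8.20064037e-02],
       [ 9.99999980e-01,  1.94784397e-04,  4.72373097e-05,
        -3.15074233e-04],
       [ 9.04113274e-06, -2.79277456e-01,  9.60210447e-01,
        -1.78291633e-01],
       [ 0.00000000e+00,  0.00000000e+00,  0.00000000e+00,
         1.00000000e+00]])}
```

View pics/top0.png

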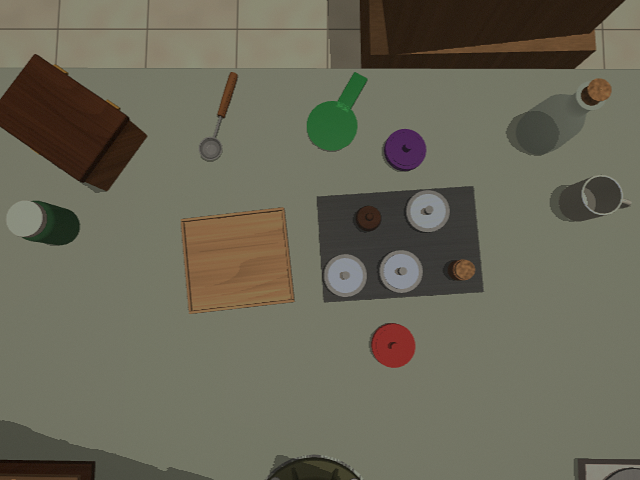

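View pics/scene0.png

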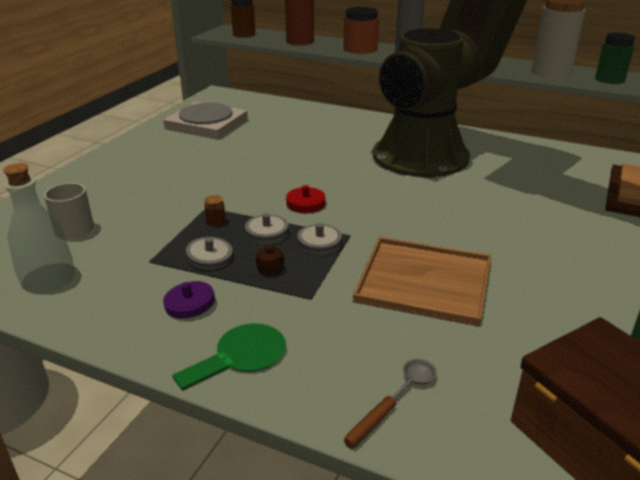

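Three silver tins on the plate in the top view: A (345,275), B (401,271) and C (428,211). The red one (393,345) and the purple one (405,150) stand off the plate and are decoys. Next I enlarge A, B and C to see which leans.

```bash
cat > h.py <<'E'
import numpy as np, cv2
from station import get_obs, vision
def cam(n):
    i=vision.camera_info(n)
    return i["camera_matrix"],cv2.Rodrigues(np.array(i["rvec"]))[0],np.array(i["tvec"]).ravel()
def ray(n,uv,z):
    K,R,t=cam(n); d=R.T@np.linalg.solve(K,[uv[0],uv[1],1]); c=-R.T@t
    return c+d*(z-c[2])/d[2]
def proj(n,P):
    K,R,t=cam(n); p=K@(R@np.asarray(P,float)+t); return p[:2]/p[2]
E
python3 - <<'E'
from h import *
im=cv2.imread("pics/top0.png"); c=im[180:310,310:490]
cv2.imwrite("pics/topc.png",cv2.resize(c,None,fx=4.4,fy=4.4,interpolation=cv2.INTER_CUBIC))
im=cv2.imread("pics/scene0.png"); c=im[190:300,150:360]
cv2.imwrite("pics/scenec.png",cv2.resize(c,None,fx=3.8,fy=3.8,interpolation=cv2.INTER_CUBIC))
for n,l in dict(A=((345,275)),B=((401,271)),C=((428,211))).items(): print(n,ray("top",l,.03))
for l in [(182,218),(285,209),(294,300),(189,311)]: print(ray("top",l,.018))
E
```

```text
A [ 0.49548205 -0.05865496  0.03      ]
B [ 0.50470789 -0.1730019   0.03      ]
C [ 0.6290328  -0.22949058  0.03      ]
[0.61231191 0.28417886 0.018     ]
[0.63302785 0.06734243 0.018     ]
[0.4432356  0.04580236 0.018     ]
[0.41845125 0.26277871 0.018     ]
```

View pics/topc.png

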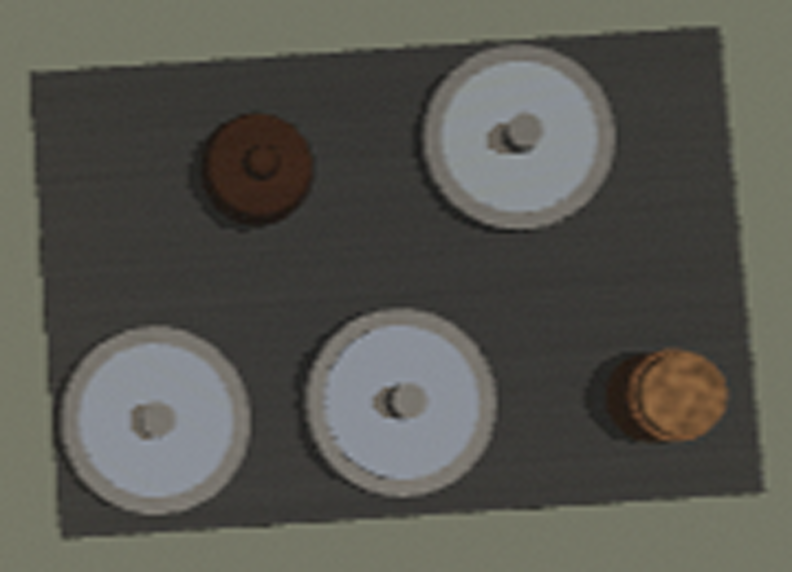

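View pics/scenec.png

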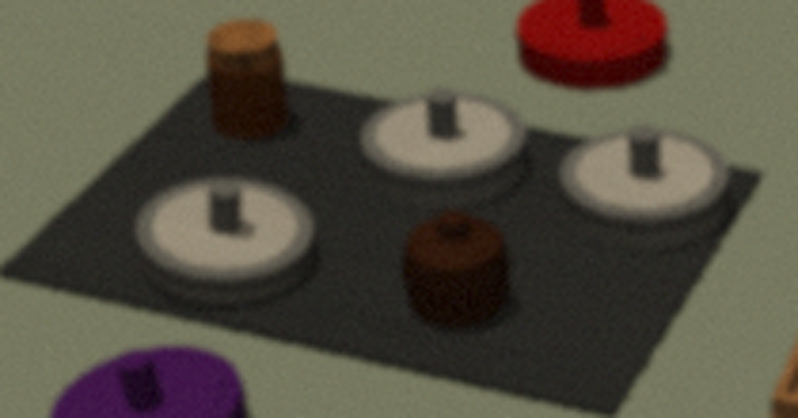

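play_rows(moves=[{"claw": 1,"linear": [-560,-570,0],"turn": [0,0,0]},{"claw": 1,"linear": [-560,-570,0],"turn": [0,0,0]},{"claw": 1,"linear": [-560,-570,0],"turn": [0,0,0]},{"claw": 1,"linear": [-560,-570,0],"turn": [0,0,0]},{"claw": 1,"linear": [-560,-570,0],"turn": [0,0,0]},{"claw": 1,"linear": [-560,-570,0],"turn": [0,0,0]},{"claw": 1,"linear": [-560,-570,0],"turn": [0,0,0]},{"claw": 1,"linear": [-560,-570,0],"turn": [0,0,0]}])

```text
time_s: 1.1
ee_pos: [0.385, 0.1091, 0.2056]
eef_rot: [-3.141, 0.0, 2.919]
force: [1.3, 1.4, -0.2]
grip_width: 0.0942
```

play_rows(moves=[{"claw": 1,"linear": [-205,-210,0],"turn": [0,0,0]},{"claw": 1,"linear": [-205,-210,0],"turn": [0,0,0]},{"claw": 1,"linear": [-205,-210,0],"turn": [0,0,0]},{"claw": 1,"linear": [-205,-210,0],"turn": [0,0,0]},{"claw": 1,"linear": [-205,-210,0],"turn": [0,0,0]},{"claw": 1,"linear": [-205,-210,0],"turn": [0,0,0]},{"claw": 1,"linear": [-205,-210,0],"turn": [0,0,0]}])

```text
time_s: 1.98
ee_pos: [0.5381, -0.1406, 0.2054]
eef_rot: [-3.141, -0.001, 2.919]
force: [1.1, -0.1, 0.8]
grip_width: 0.094
```

```bash
cat >> h.py <<'E'
from scipy.spatial.transform import Rotation as Rn
def wcam():
    o=get_obs(); i=vision.camera_info("wrist"); T=np.eye(4)
    T[:3,:3]=Rn.from_euler("xyz",o["eef_rot"]).as_matrix(); T[:3,3]=o["ee_pos"]
    M=T@np.array(i["mount"]); return np.array(i["camera_matrix"]),M
def wray(W,uv,z):
    K,M=W; d=M[:3,:3]@np.linalg.solve(K,[uv[0],uv[1],1]); c=M[:3,3]
    return c+d*(z-c[2])/d[2]
def wproj(W,P):
    K,M=W; p=K@(M[:3,:3].T@(np.asarray(P,float)-M[:3,3])); return p[:2]/p[2]
E
python3 - <<'E'
from h import *
import pickle
print(get_obs()["ee_pos"],get_obs()["qpos"])
W=wcam(); im=vision.camera("wrist"); cv2.imwrite("pics/w1.png",im); pickle.dump(W,open("w1.pkl","wb"))
E
```

```text
[ 0.53813848 -0.1405501   0.20541217] [-3.21007258e-01  3.14127265e-01  1.50254784e+00 -6.69320752e-04
  1.32551442e+00 -1.66878540e+00]
```

View pics/w1.png

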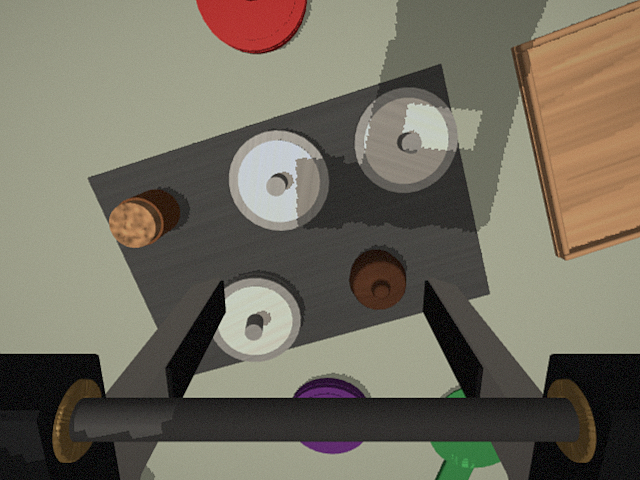

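The wrist view shows A (406,140), B (278,180) and C (257,318). I fit the lid outlines, find the knob tops, and compare each knob offset with what an upright tin would show.

```bash
python3 - <<'E'
from h import *
import pickle
W=pickle.load(open("w1.pkl","rb")); im=cv2.imread("pics/w1.png"); g=cv2.cvtColor(im,6)
tiles=[]
for n,(u,v) in dict(A=(406,140),B=(278,180),C=(257,318)).items():
    c=im[v-60:v+60,u-60:u+60]; tiles.append(cv2.resize(c,(400,400),interpolation=cv2.INTER_CUBIC)[:, :])
a=np.hstack(tiles); cv2.imwrite("pics/tiles.png",cv2.resize(a[:, :],(800,267),interpolation=cv2.INTER_AREA))
cv2.imwrite("pics/tA.png",np.hstack(tiles[:2]));cv2.imwrite("pics/tC.png",np.hstack(tiles[2:]))
t=cv2.imread("pics/top0.png");gt=cv2.cvtColor(t,6);pts=[]
_,m=cv2.threshold(gt,95,255,0)
mp=np.zeros_like(m); 
for n,(u,v) in dict(A=(345,275),B=(401,271),C=(428,211)).items():
    mm=np.zeros_like(m); cv2.circle(mm,(u,v),27,255,-1); mm&=m
    cs,_=cv2.findContours(mm,0,1); c=max(cs,key=cv2.contourArea); e=cv2.fitEllipse(cv2.convexHull(c))
    p=ray("top",e[0],.024); print(n,e,p,'knob expect',proj("top",p+[0,0,.024]))
E
```

```text
A ((345.1011657714844, 275.1273193359375), (41.90198516845703, 42.26102066040039), 157.3182373046875) [ 0.49535043 -0.05915512  0.024     ] knob expect [345.68493009 274.88039082]
B ((400.7792053222656, 270.9891052246094), (42.00640869140625, 42.518157958984375), 132.8826141357422) [ 0.50491173 -0.17355397  0.024     ] knob expect [402.78026763 270.63663362]
C ((427.7464294433594, 210.66551208496094), (41.24323272705078, 42.400489807128906), 92.71935272216797) [ 0.63069348 -0.23033118  0.024     ] knob expect [430.40417717 208.79883368]
```

View pics/tA.png

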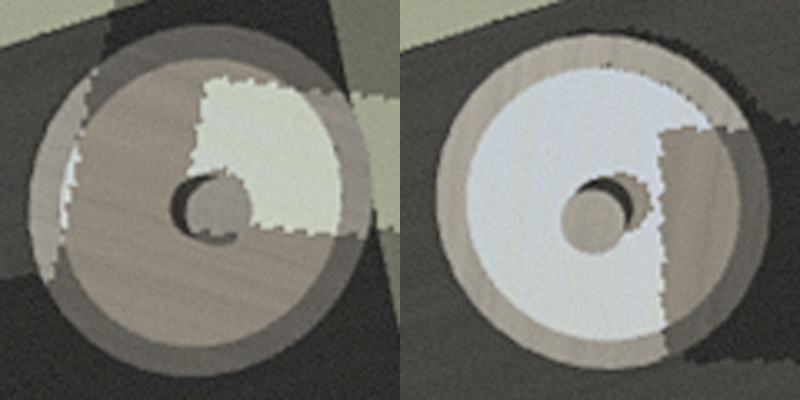

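View pics/tC.png

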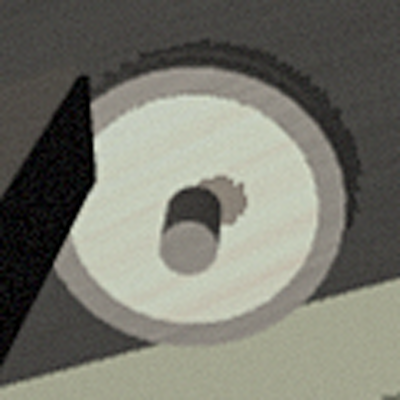

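```bash
python3 - <<'E'
from h import *
import pickle
W=pickle.load(open("w1.pkl","rb"))
o=3.3333
for n,k,l in [("A",(346+219/o,80+208/o),(346+201/o,80+200.5/o)),("B",(218+192/o,120+222/o),(218+203/o,120+201/o)),("C",(197+189/o,258+248/o),(197+197/o,258+207/o))]:
    L=wray(W,l,.024); Kp=wray(W,k,.048); print(n,L,"axis offset mm",1000*(Kp-L)[:2])
    L2=wray(W,l,.0286);Kp=wray(W,k,.0525); print("   if raised",L2,1000*(Kp-L2)[:2])
E
```

```text
A [ 0.49254638 -0.05867272  0.024     ] axis offset mm [ 0.38349479 -0.36933414]
   if raised [ 0.49210758 -0.05949085  0.0286    ] [ 0.35721038 -0.4038073 ]
B [ 0.50177385 -0.17302526  0.024     ] axis offset mm [ 1.50935871 -0.57407281]
   if raised [ 0.50121706 -0.17238124  0.0286    ] [ 1.46229949 -0.53534496]
C [ 0.62797222 -0.22839649  0.024     ] axis offset mm [0.15044249 1.6351124 ]
   if raised [ 0.62580181 -0.22704446  0.0286    ] [0.04384051 1.67834793]
```

The offsets in mm are A about 0.5, B about 1.6 and C about 1.6, with C's outline cut off by the finger. That doesn't settle it, so I take a closer, unobstructed look at C, with B in view if possible.

play_rows(moves=[{"claw": 1,"linear": [-120,-69,50],"turn": [0,0,0]},{"claw": 1,"linear": [-120,-69,50],"turn": [0,0,0]},{"claw": 1,"linear": [-120,-69,50],"turn": [0,0,0]},{"claw": 1,"linear": [-120,-69,50],"turn": [0,0,0]}])

```text
time_s: 2.52
ee_pos: [0.6399, -0.2334, 0.1547]
eef_rot: [-3.141, -0.002, 2.92]
force: [-0.2, 0.4, 0.2]
grip_width: 0.094
```

```bash
python3 - <<'E'
from h import *
import pickle
print(get_obs()["ee_pos"],get_obs()["joint_vel"].max())
W=wcam(); im=vision.camera("wrist"); cv2.imwrite("pics/w2.png",im); pickle.dump(W,open("w2.pkl","wb"))
E
```

```text
[ 0.63991215 -0.23338108  0.1547156 ] 0.03771159589494944
```

View pics/w2.png

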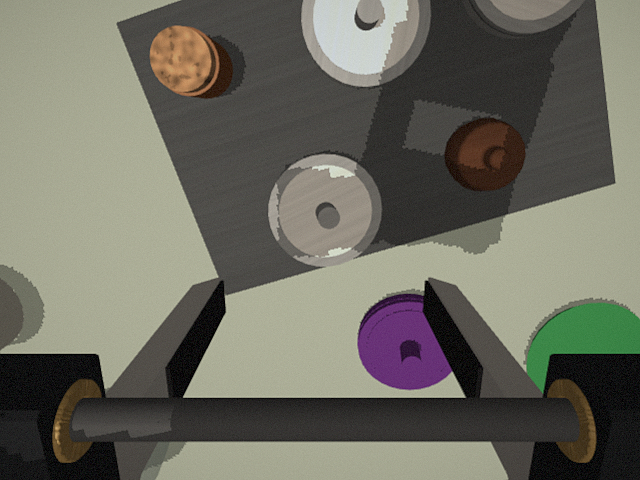

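```bash
python3 - <<'E'
from h import *
im=cv2.imread("pics/w2.png"); c=im[145:275,260:390]
cv2.imwrite("pics/w2c.png",cv2.resize(c,(598,598),interpolation=cv2.INTER_CUBIC))
c=im[0:100,290:440]
cv2.imwrite("pics/w2b.png",cv2.resize(c,(690,460),interpolation=cv2.INTER_CUBIC))
E
```

```text
(no output)
```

View pics/w2c.png

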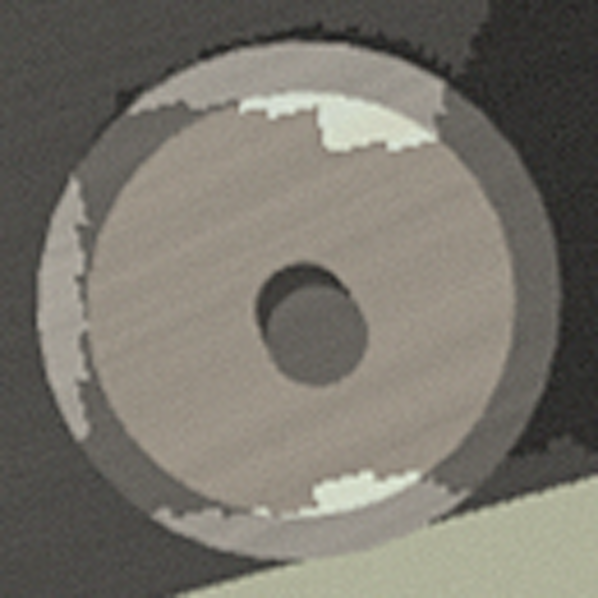

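View pics/w2b.png

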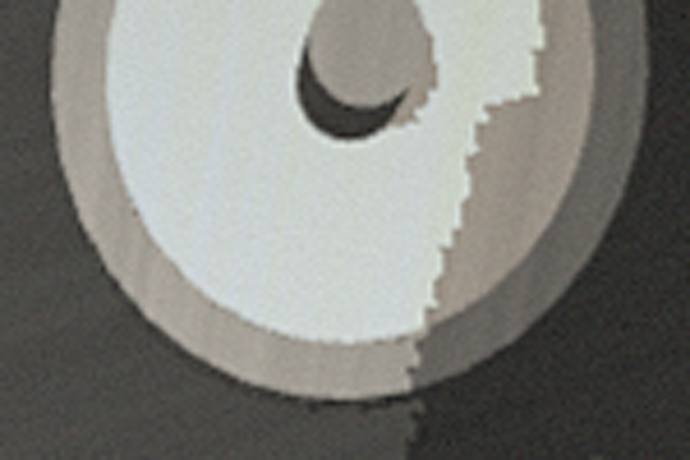

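```bash
python3 - <<'E'
from h import *
import pickle
W=pickle.load(open("w2.pkl","rb"))
for n,k,l in [("C",(260+318/4.6,145+336/4.6),(260+301/4.6,145+302/4.6)),("B",(290+368/4.6,46/4.6),(290+350/4.6,100/4.6))]:
    L=wray(W,l,.024); Kp=wray(W,k,.048); print(n,L,"axis offset mm",1000*(Kp-L)[:2])
print(wproj(W,[.6282,-.2280,.024]))
# ellipse fit sizes
def diam(a,b,z): return np.linalg.norm(wray(W,a,z)-wray(W,b,z))
print(diam((260+38/4.6,210),(260+560/4.6,210),.024),diam((325,145+41/4.6),(325,145+559/4.6),.024))
E
```

```text
C [ 0.62775167 -0.22973174  0.024     ] axis offset mm [0.57530132 2.48008196]
B [ 0.50586524 -0.17413341  0.024     ] axis offset mm [-1.73296419  0.4164439 ]
[327.76555671 210.72466572]
0.0870027680729852 0.08841405394324309
```

C's knob leans about 2.5 mm over 24 mm towards +y (6°) in this view. B's apparent offset flips sign between views, so that is noise and B is upright. A shows none. C fits bent_tin, and one closer crop should confirm it and refine the lean direction.

play_rows(moves=[{"claw": 1,"linear": [-27,0,70],"turn": [0,0,0]},{"claw": 1,"linear": [-27,0,70],"turn": [0,0,0]},{"claw": 1,"linear": [-27,0,70],"turn": [0,0,0]}])

```text
time_s: 2.95
ee_pos: [0.6658, -0.2381, 0.0868]
eef_rot: [-3.141, -0.001, 2.921]
force: [0.2, -0.1, 0.4]
grip_width: 0.094
```

```bash
python3 - <<'E'
from h import *
import pickle
print(get_obs()["ee_pos"],get_obs()["joint_vel"].max())
W=wcam(); im=vision.camera("wrist"); cv2.imwrite("pics/w3.png",im); pickle.dump(W,open("w3.pkl","wb"))
u,v=wproj(W,[.628,-.229,.024]);u,v=int(u),int(v);print(u,v)
u0,v0=u-100,v-100
c=im[max(v0,0):v+100,u0:u+100];print(u0,max(v0,0),c.shape)
cv2.imwrite("pics/w3c.png",cv2.resize(c,None,fx=3,fy=3,interpolation=cv2.INTER_CUBIC))
E
```

```text
[ 0.66579265 -0.23812959  0.08683939] 0.005003771173433283
325 192
225 92 (200, 200, 3)
```

View pics/w3c.png

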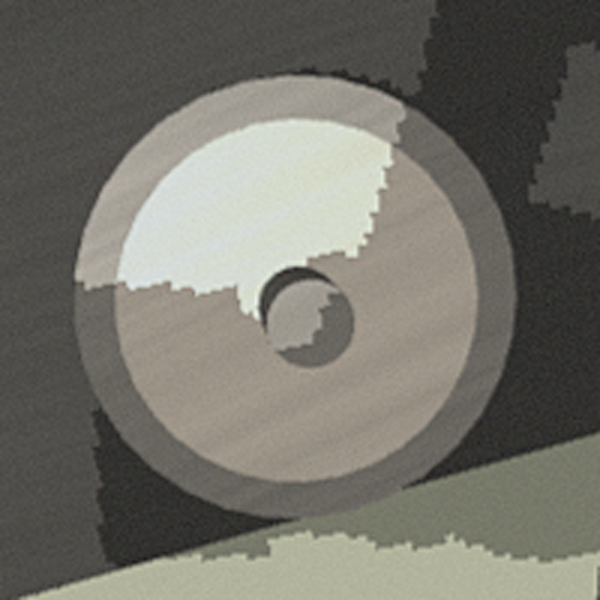

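```bash
python3 - <<'E'
from h import *
import pickle
W=pickle.load(open("w3.pkl","rb")); f=lambda a,b:(225+a/3,92+b/3)
for zl in (.024,.0265):
    L=wray(W,f(296.5,298.5),zl); Kp=wray(W,f(311,323),zl+.024)
    print(L,(Kp-L)[:2]*1e3)
# upright prediction
print("upright knob crop px",(wproj(W,L+[0,0,.024])-[225,92])*3)
for s in [(0,.0025),(.001,.0023),(.0018,.0018)]: print(s,(wproj(W,L+[s[0],s[1],.0239])-[225,92])*3)
K,M=W; print(M[:3,3])
# top view knob
im=cv2.imread("pics/top0.png")
cv2.imwrite("pics/t_c.png",cv2.resize(im[185:237,400:456],None,fx=10,fy=10,interpolation=cv2.INTER_CUBIC))
E
```

```text
[ 0.62733685 -0.2298499   0.024     ] [0.73987401 2.49587549]
[ 0.62690676 -0.22975225  0.0265    ] [0.68383054 2.4779363 ]
upright knob crop px [296.43318135 322.29781966]
(0, 0.0025) [310.27973446 319.13231336]
(0.001, 0.0023) [310.39517433 324.83000083]
(0.0018, 0.0018) [308.60746601 329.7913822 ]
[ 0.58584368 -0.22042942  0.26518712]
```

View pics/t_c.png

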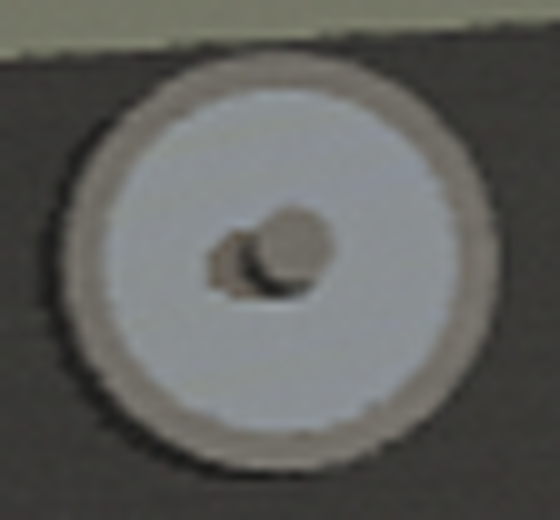

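C is confirmed as bent_tin. The wrist crop gives a lean of (0.7, 2.5) mm per 24 mm, and the top view agrees at about 3 mm towards +y. The lean direction is therefore about 80° yaw and the raised rim is on the -y side, at about (0.620, -0.269, 0.033). I turn the jaws parallel to the crease, shut them, and go above that point.

play_rows(force=20, moves=[{"claw": 0,"linear": [38,-40,0],"turn": [0,0,0.19]},{"claw": 0,"linear": [38,-40,0],"turn": [0,0,0.38]},{"claw": 0,"linear": [38,-40,0],"turn": [0,0,0.57]},{"claw": 0,"linear": [38,-40,0],"turn": [0,0,0.76]},{"claw": 0,"linear": [38,-40,0],"turn": [0,0,0.95]},{"claw": 0,"linear": [38,-40,0],"turn": [0,0,1.14]},{"claw": 0,"linear": [38,-40,0],"turn": [0,0,1.33]},{"claw": 0,"linear": [38,-40,0],"turn": [0,0,1.52]}])

```text
time_s: 4.0
ee_pos: [0.6208, -0.2694, 0.0913]
eef_rot: [3.137, 0.002, 1.414]
force: [0.3, 0.1, -0.1]
grip_width: 0.0175
```

play_rows(moves=[{"claw": 0,"linear": [0,0,20],"turn": [0,0,0]},{"claw": 0,"linear": [0,0,40],"turn": [0,0,0]},{"claw": 0,"linear": [0,0,40],"turn": [0,0,0]}])

```text
time_s: 4.38
ee_pos: [0.6199, -0.269, 0.049]
eef_rot: [3.14, 0.001, 1.417]
force: [0.6, 0.6, -0.3]
grip_width: 0.0003
```

```bash
python3 - <<'E'
from h import *
import pickle
o=get_obs();print(o["ee_pos"],o["eef_rot"],o["force"],o["grip_width"],o["qpos"])
W=wcam(); im=vision.camera("wrist"); cv2.imwrite("pics/w4.png",im); pickle.dump(W,open("w4.pkl","wb"))
R=Rn.from_euler("xyz",o["eef_rot"]).as_matrix()
print(R.T@(np.array([.620,-.2687,.0327])-o["ee_pos"])*1e3)
E
```

```text
[ 0.61986767 -0.26897806  0.0489687 ] [3.14018466e+00 9.77609077e-04 1.41653562e+00] [ 0.6479158   0.63898182 -0.32494578] 0.00031208388077747515 [-4.63398528e-01  7.26379890e-01  1.26162103e+00 -5.50483879e-04
  1.15195311e+00 -3.08915037e-01]
[ 0.31099677  0.06512553 16.26851594]
```

View pics/w4.png

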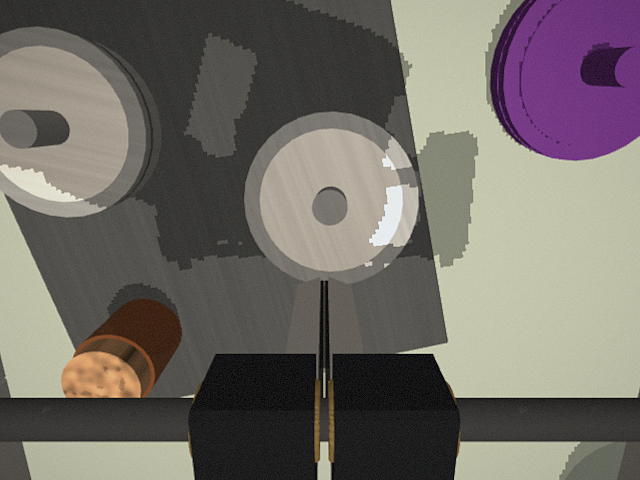

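```bash
python3 - <<'E'
from h import *
import pickle
W=pickle.load(open("w4.pkl","rb"))
L=wray(W,(331.5,198),.0285);Kp=wray(W,(330,205.5),.0525);print(L,(Kp-L)[:2]*1e3)
print(wproj(W,[.62,-.2687,.0327]), wproj(W,L+[0,0,.024]))
im=cv2.imread("pics/w4.png");cv2.imwrite("pics/w4c.png",cv2.resize(im[100:300,230:435],None,fx=2.9,fy=2.9,interpolation=cv2.INTER_CUBIC))
E
```

```text
[ 0.62972425 -0.22715089  0.0285    ] [-0.89551559  1.52950344]
[324.85984879 282.14308541] [332.57198333 208.61078304]
```

View pics/w4c.png

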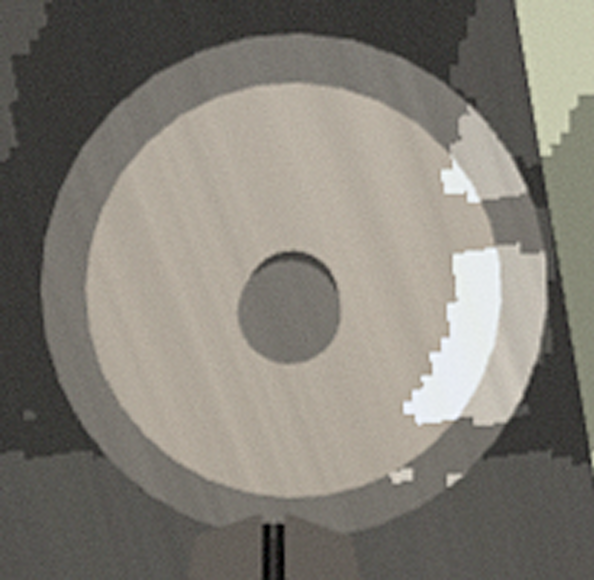

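Tip aligned over the raised rim edge. I shift it +5 mm in x and +2 mm in y, then press down gradually.

play_rows(moves=[{"claw": 0,"linear": [3,5,8],"turn": [0,0,0]},{"claw": 0,"linear": [3,5,13],"turn": [0,0,0]},{"claw": 0,"linear": [3,5,16],"turn": [0,0,0]},{"claw": 0,"linear": [3,5,18],"turn": [0,0,0]},{"claw": 0,"linear": [3,5,20],"turn": [0,0,0]},{"claw": 0,"linear": [3,5,22],"turn": [0,0,0]},{"claw": 0,"linear": [3,5,24],"turn": [0,0,0]}])

```text
time_s: 5.3
ee_pos: [0.626, -0.2672, 0.0262]
eef_rot: [3.138, 0.002, 1.416]
force: [-0.0, 0.8, 0.3]
grip_width: 0.0003
```

```bash
python3 - <<'E'
from h import *
o=get_obs();print(o["ee_pos"],o["force"])
cv2.imwrite("pics/w5.png",vision.camera("wrist"))
E
```

```text
[ 0.62598489 -0.26718312  0.02623637] [-0.03208832  0.83191904  0.27816459]
```

View pics/w5.png

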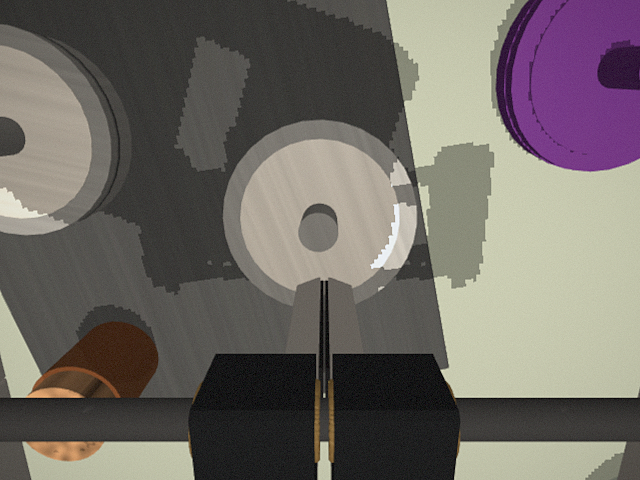

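play_rows(moves=[{"claw": 0,"linear": [0,0,1.5],"turn": [0,0,0]},{"claw": 0,"linear": [0,0,3],"turn": [0,0,0]},{"claw": 0,"linear": [0,0,3],"turn": [0,0,0]}])

```text
time_s: 5.72
ee_pos: [0.6258, -0.2671, 0.0227]
eef_rot: [3.139, 0.001, 1.416]
force: [0.6, -1.3, -0.4]
grip_width: 0.0003
```

play_rows(moves=[{"claw": 0,"linear": [0,0,1],"turn": [0,0,0]},{"claw": 0,"linear": [0,0,2],"turn": [0,0,0]},{"claw": 0,"linear": [0,0,2],"turn": [0,0,0]}])

```text
time_s: 6.1
ee_pos: [0.6259, -0.2672, 0.0213]
eef_rot: [3.138, 0.002, 1.416]
force: [-1.7, -0.3, 4.7]
grip_width: 0.0001
```

```bash
python3 - <<'E'
from h import *
o=get_obs();print(o["ee_pos"],o["force"])
im=vision.camera("wrist")
cv2.imwrite("pics/w6.png",cv2.resize(im[100:320,210:440],None,fx=2.6,fy=2.6,interpolation=cv2.INTER_CUBIC))
E
```

```text
[ 0.62593973 -0.26717819  0.0213346 ] [-1.7402374  -0.26635143  4.68588705]
```

View pics/w6.png

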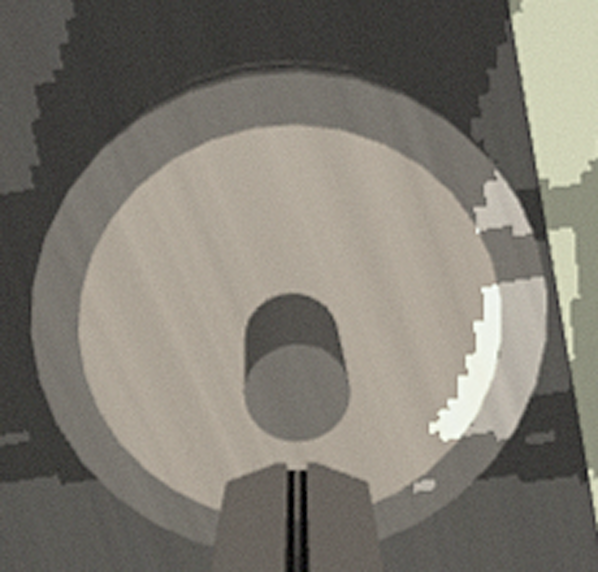

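4.7 N reached at z = 0.021. The far edge lifted and the knob now leans towards the fingers, so the tin has rocked over. I lift off and check that it stays.

play_rows(moves=[{"claw": 0,"linear": [0,0,0],"turn": [0,0,0]},{"claw": 0,"linear": [0,0,-10],"turn": [0,0,0]},{"claw": 0.4,"linear": [0,0,-50],"turn": [0,0,0]},{"claw": 0.4,"linear": [0,0,-50],"turn": [0,0,0]},{"claw": 0.4,"linear": [0,0,-50],"turn": [0,0,0]}])

```text
time_s: 6.78
ee_pos: [0.6257, -0.267, 0.0712]
eef_rot: [3.139, 0.001, 1.416]
force: [-0.9, 0.5, -0.3]
grip_width: 0.0271
```

```bash
python3 - <<'E'
from h import *
import pickle
o=get_obs();print(o["ee_pos"],o["force"],o["grip_width"])
W=wcam();pickle.dump(W,open("w7.pkl","wb"))
im=vision.camera("wrist");cv2.imwrite("pics/w7.png",im)
cv2.imwrite("pics/w7c.png",cv2.resize(im[100:320,210:440],None,fx=2.6,fy=2.6,interpolation=cv2.INTER_CUBIC))
E
```

```text
[ 0.6256545  -0.26697396  0.07117009] [-0.92586727  0.49738903 -0.2881642 ] 0.027082637491631673
```

View pics/w7c.png

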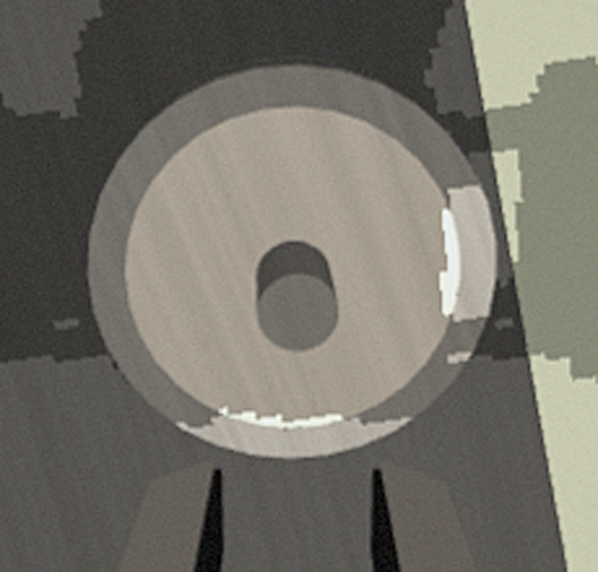

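```bash
python3 - <<'E'
from h import *
import pickle
W=pickle.load(open("w7.pkl","rb"));o=get_obs(); f=lambda a,b:(210+a/2.6,100+b/2.6)
L=wray(W,f(293.5,265),.0285);Kp=wray(W,f(297,312),.0525);print(L,Kp,(Kp-L)[:2]*1e3)
R=Rn.from_euler("xyz",o["eef_rot"]).as_matrix()
for P in (L,Kp): print(R.T@(P-o["ee_pos"])*1e3)
# TCP projection sanity
print(wproj(W,o["ee_pos"]))
P=Kp-[0,0,.012]
E
```

```text
[ 0.63041647 -0.23092964  0.0285    ] [ 0.63041129 -0.23511591  0.0525    ] [-0.00517765 -4.18627675]
[36.33151687 -0.67723554 42.01523582]
[3.21662591e+01 1.03513193e-02 1.80214285e+01]
[324.25371778 295.45362177]
```

It stays rocked over, with the knob now leaning -y. Knob mid at about (0.630, -0.2335). I move over it, align the jaws with the crease, and go down astride the knob.

play_rows(moves=[{"claw": 0.4,"linear": [33.5,0,0],"turn": [0,0,-0.15]},{"claw": 0.4,"linear": [33.5,0,0],"turn": [0,0,-0.15]},{"claw": 0.4,"linear": [33.5,0,15],"turn": [0,0,-0.15]},{"claw": 0.4,"linear": [33.5,0,30],"turn": [0,0,-0.15]},{"claw": 0.4,"linear": [33.5,0,38],"turn": [0,0,-0.15]},{"claw": 0.4,"linear": [33.5,0,40],"turn": [0,0,-0.15]},{"claw": 0.4,"linear": [33.5,0,40],"turn": [0,0,-0.15]}])

```text
time_s: 7.7
ee_pos: [0.6307, -0.234, 0.0307]
eef_rot: [3.14, 0.002, 1.566]
force: [-0.3, -0.1, -0.4]
grip_width: 0.0376
```

```bash
python3 - <<'E'
from h import *
o=get_obs();print(o["ee_pos"],o["force"],o["grip_width"])
im=vision.camera("wrist");cv2.imwrite("pics/w8.png",im)
E
```

```text
[ 0.63074309 -0.23400944  0.03065149] [-0.3388341  -0.08212827 -0.35249131] 0.03756846419937411
```

View pics/w8.png

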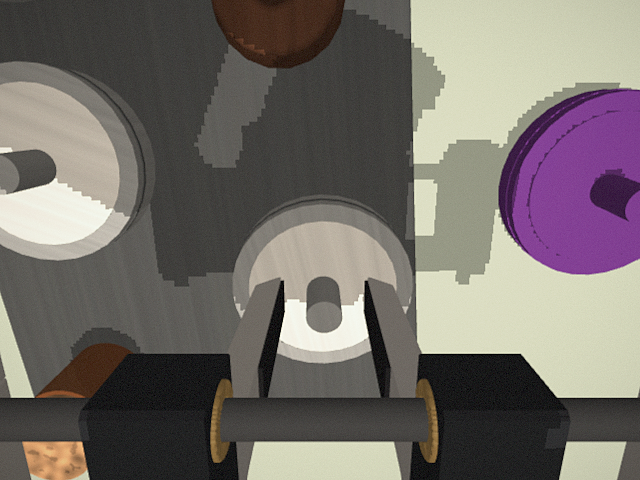

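The knob (323,317) sits between the fingers, centred. I go 2 mm lower and close with 25 N.

play_rows(force=25, moves=[{"claw": 0.4,"linear": [0,0,2],"turn": [0,0,0]},{"claw": 0,"linear": [0,0,2],"turn": [0,0,0]},{"claw": 0,"linear": [0,0,2],"turn": [0,0,0]},{"claw": 0,"linear": [0,0,2],"turn": [0,0,0]},{"claw": 0,"linear": [0,0,2],"turn": [0,0,0]},{"claw": 0,"linear": [0,0,2],"turn": [0,0,0]}])

```text
time_s: 8.5
ee_pos: [0.6308, -0.234, 0.029]
eef_rot: [3.139, 0.002, 1.566]
force: [-1.2, 0.5, 1.8]
grip_width: 0.0149
```

```bash
python3 - <<'E'
from h import *
o=get_obs();W=wcam();p=o["ee_pos"];print(o["grip_width"])
for z in (.029,.048,.0505): print(z,wproj(W,[p[0],p[1],z]))
im=vision.camera("wrist");cv2.imwrite("pics/w9.png",cv2.resize(im[180:400,210:440],None,fx=2.6,fy=2.6,interpolation=cv2.INTER_CUBIC))
E
```

```text
0.014873238986200776
0.029 [324.88730414 296.26655802]
0.048 [325.10449485 315.03471268]
0.0505 [325.13647566 317.7982776 ]
```

View pics/w9.png

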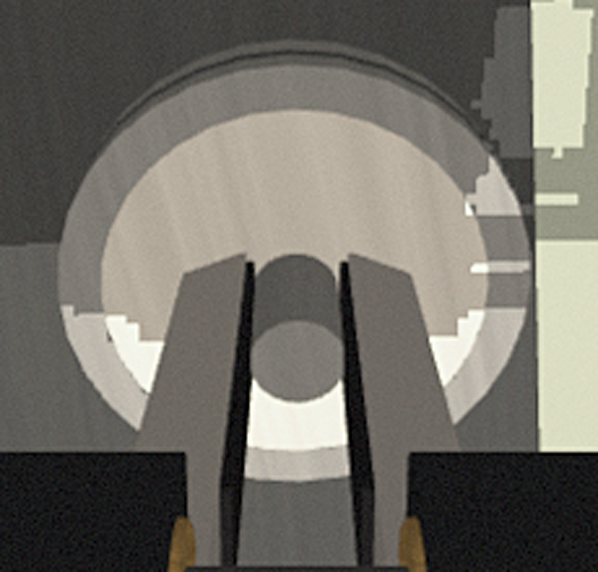

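The knob is gripped centred (top at row 319, predicted 318). I lift gently.

play_rows(moves=[{"claw": 0,"linear": [0,0,-5],"turn": [0,0,0]},{"claw": 0,"linear": [0,0,-15],"turn": [0,0,0]},{"claw": 0,"linear": [0,0,-30],"turn": [0,0,0]},{"claw": 0,"linear": [0,0,-55],"turn": [0,0,0]},{"claw": 0,"linear": [0,0,-80],"turn": [0,0,0]},{"claw": 0,"linear": [0,0,-90],"turn": [0,0,0]},{"claw": 0,"linear": [0,0,-90],"turn": [0,0,0]}])

```text
time_s: 9.43
ee_pos: [0.6308, -0.2339, 0.1197]
eef_rot: [3.138, 0.002, 1.566]
force: [0.3, -0.1, -1.3]
grip_width: 0.0154
```

```bash
python3 - <<'E'
from h import *
o=get_obs();print(o["ee_pos"],o["force"],o["grip_width"])
cv2.imwrite("pics/w10.png",vision.camera("wrist"))
t=vision.camera("top");cv2.imwrite("pics/top1.png",t)
# tray centre from outer top corners, z=.018
c=np.array([ray("top",l,.018) for l in [(182,218),(285,209),(294,300),(189,311)]]);print(c.mean(0),np.linalg.norm(c-np.roll(c,1,0),axis=1))
R=Rn.from_euler("xyz",o["eef_rot"]).as_matrix();print(R.T@(c.mean(0)-o["ee_pos"])*1e3)
E
```

```text
[ 0.63081543 -0.233925    0.11965057] [ 0.33112929 -0.1219584  -1.33791003] 0.015394144275668722
[0.52675665 0.16502559 0.018     ] [0.19503826 0.21782376 0.19101065 0.21838728]
[ 398.64631602 -106.39359902  100.41990616]
```

View pics/w10.png

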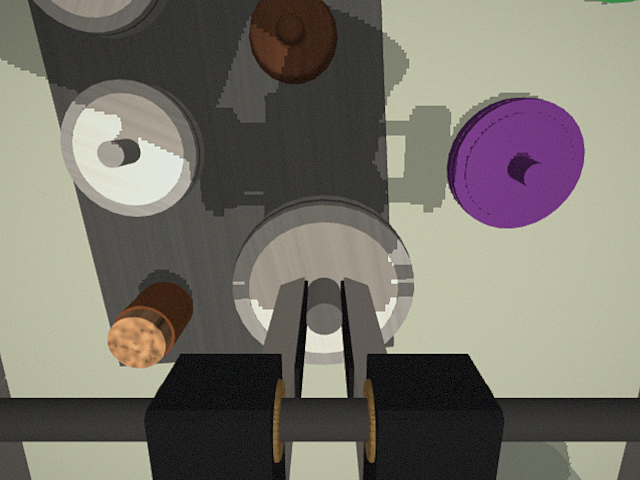

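View pics/top1.png

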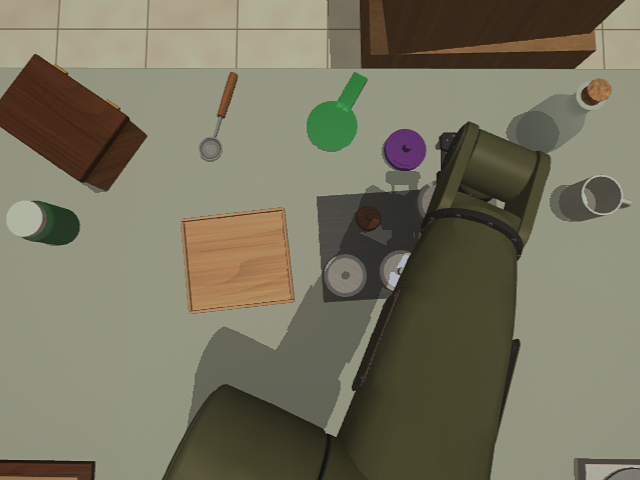

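Held. Steady tins are where they were. Tray centre (0.527, 0.165), sides 193 by 218 mm against 200 by 220 stated. I carry the tin over.

play_rows(moves=[{"claw": 0,"linear": [10,-3,0],"turn": [0,0,0]},{"claw": 0,"linear": [35,-9,0],"turn": [0,0,0]},{"claw": 0,"linear": [70,-19,0],"turn": [0,0,0]},{"claw": 0,"linear": [110,-29,0],"turn": [0,0,0]},{"claw": 0,"linear": [150,-40,0],"turn": [0,0,0]},{"claw": 0,"linear": [190,-51,0],"turn": [0,0,0]},{"claw": 0,"linear": [230,-61,0],"turn": [0,0,0]},{"claw": 0,"linear": [265,-71,0],"turn": [0,0,0]}])

```text
time_s: 10.52
ee_pos: [0.5595, 0.0335, 0.1171]
eef_rot: [3.141, 0.001, 1.566]
force: [0.9, 0.0, -2.7]
grip_width: 0.0156
```

```bash
python3 - <<'E'
from h import *
o=get_obs();print(o["ee_pos"],o["force"],o["grip_width"],o["qpos"][5])
R=Rn.from_euler("xyz",o["eef_rot"]).as_matrix();print(R.T@(np.array([.527,.165,.119])-o["ee_pos"])*1e3)
E
```

```text
[0.55948324 0.03354349 0.11711105] [ 0.8789983   0.04520079 -2.67031545] 0.015602904891899872 -3.891112234472912e-05
[131.31034173 -33.06010945  -2.04110783]
```

play_rows(moves=[{"claw": 0,"linear": [35,-9,0],"turn": [0,0,0]},{"claw": 0,"linear": [70,-18,0],"turn": [0,0,0]},{"claw": 0,"linear": [100,-25,0],"turn": [0,0,0]},{"claw": 0,"linear": [120,-30,0],"turn": [0,0,0]},{"claw": 0,"linear": [130,-33,0],"turn": [0,0,0]},{"claw": 0,"linear": [130,-33,20],"turn": [0,0,0]},{"claw": 0,"linear": [130,-33,40],"turn": [0,0,0]},{"claw": 0,"linear": [130,-33,50],"turn": [0,0,0]}])

```text
time_s: 11.52
ee_pos: [0.5267, 0.1631, 0.0659]
eef_rot: [-3.141, 0.001, 1.566]
force: [0.8, 0.7, -2.2]
grip_width: 0.0153
```

```bash
python3 - <<'E'
from h import *
o=get_obs();print(o["ee_pos"],o["force"],o["grip_width"])
cv2.imwrite("pics/w11.png",vision.camera("wrist"))
cv2.imwrite("pics/sc11.png",vision.camera("scene"))
E
```

```text
[0.52674857 0.16309959 0.06593551] [ 0.75250085  0.71911141 -2.21353227] 0.015291119777032555
```

View pics/w11.png

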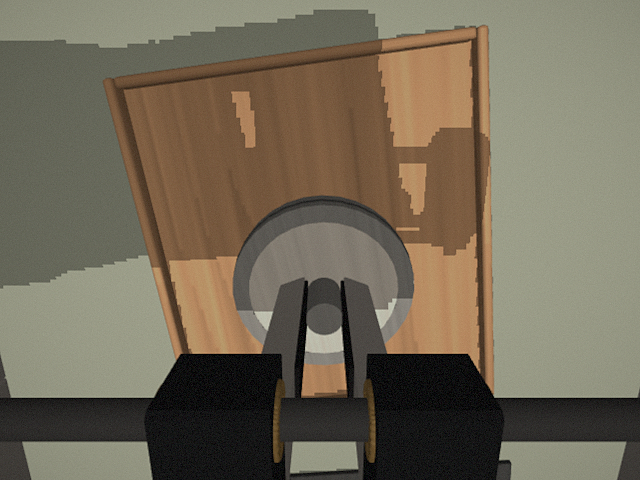

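View pics/sc11.png

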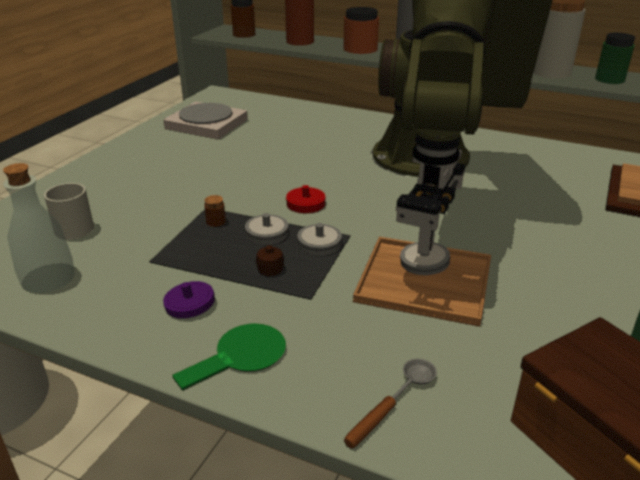

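The tin hangs over the middle of the tray. Floor contact should come at TCP z of about 0.031. I lower it, slowly at the end.

play_rows(moves=[{"claw": 0,"linear": [0,0,10],"turn": [0,0,0]},{"claw": 0,"linear": [0,0,20],"turn": [0,0,0]},{"claw": 0,"linear": [0,0,27],"turn": [0,0,0]},{"claw": 0,"linear": [0,0,31],"turn": [0,0,0]},{"claw": 0,"linear": [0,0,33],"turn": [0,0,0]},{"claw": 0,"linear": [0,0,34],"turn": [0,0,0]},{"claw": 0,"linear": [0,0,35],"turn": [0,0,0]}])

```text
time_s: 12.5
ee_pos: [0.5268, 0.1632, 0.0313]
eef_rot: [-3.141, 0.001, 1.566]
force: [-0.2, 0.5, -2.3]
grip_width: 0.0151
```

play_rows(moves=[{"claw": 0,"linear": [0,0,0.7],"turn": [0,0,0]},{"claw": 0,"linear": [0,0,1],"turn": [0,0,0]},{"claw": 0,"linear": [0,0,1],"turn": [0,0,0]}])

```text
time_s: 12.88
ee_pos: [0.527, 0.1632, 0.0309]
eef_rot: [-3.141, 0.001, 1.566]
force: [-2.4, -0.4, 7.2]
grip_width: 0.0154
```

Contact at 7 N. I release.

play_rows(moves=[{"claw": 0.2,"linear": [0,0,-0.5],"turn": [0,0,0]},{"claw": 0.4,"linear": [0,0,-0.5],"turn": [0,0,0]},{"claw": 0.4,"linear": [0,0,-0.5],"turn": [0,0,0]},{"claw": 0.4,"linear": [0,0,-0.5],"turn": [0,0,0]}])

```text
time_s: 13.38
ee_pos: [0.527, 0.1632, 0.0313]
eef_rot: [-3.141, 0.001, 1.566]
force: [0.1, -1.0, -0.4]
grip_width: 0.0373
```

play_rows(moves=[{"claw": 0.4,"linear": [0,0,-20],"turn": [0,0,0]},{"claw": 0.4,"linear": [0,0,-50],"turn": [0,0,0]},{"claw": 0.4,"linear": [0,0,-100],"turn": [0,0,0]},{"claw": 0.4,"linear": [0,0,-130],"turn": [0,0,0]},{"claw": 0.4,"linear": [0,0,-130],"turn": [0,0,0]}])

```text
time_s: 14.0
ee_pos: [0.5279, 0.1636, 0.1635]
eef_rot: [3.138, 0.0, 1.566]
force: [-0.1, -0.3, 0.1]
grip_width: 0.0377
```

```bash
python3 - <<'E'
from h import *
import pickle
o=get_obs();print(o["ee_pos"],o["force"],o["grip_width"],o["time_s"])
W=wcam();pickle.dump(W,open("w12.pkl","wb"))
cv2.imwrite("pics/w12.png",vision.camera("wrist"))
cv2.imwrite("pics/sc12.png",vision.camera("scene"))
E
```

```text
[0.52793497 0.16361187 0.16349685] [-0.10756076 -0.34554151  0.14112008] 0.03766860427006478 14.0
```

View pics/w12.png

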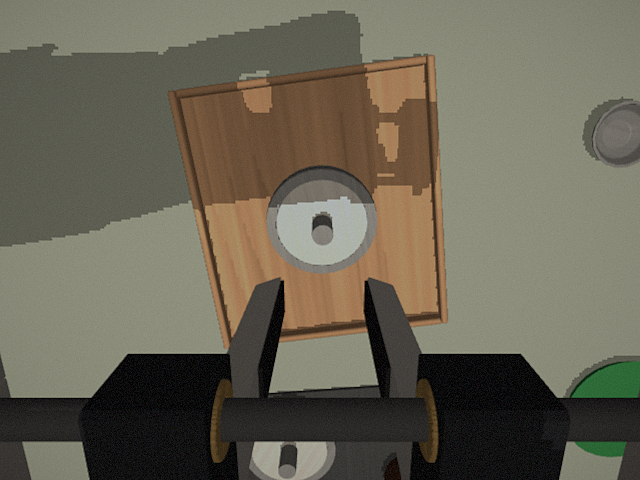

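View pics/sc12.png

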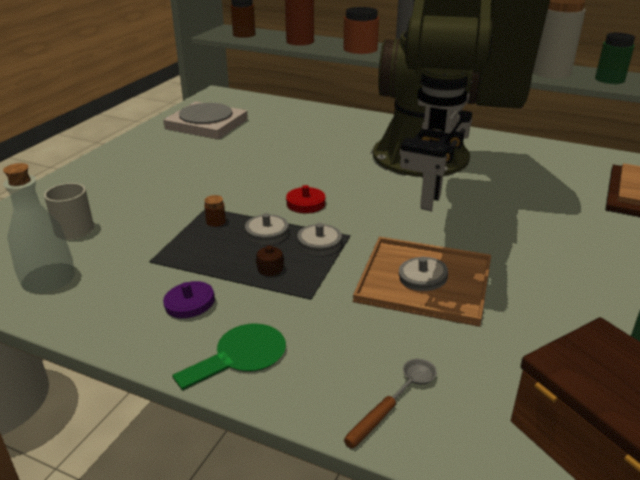

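```bash
python3 - <<'E'
from h import *
import pickle
W=pickle.load(open("w12.pkl","rb"))
print("tin lid",wray(W,(322,219),.03),"tray corners mean",np.mean([wray(W,p,.018) for p in [(171,94),(432,57),(446,321),(225,347)]],0))
a=cv2.imread("pics/scene0.png");b=cv2.imread("pics/sc12.png")
print(cv2.absdiff(a,b)[210:255,243:350].mean())
from station import hand_in; print(hand_in())
E
```

```text
tin lid [0.52651967 0.16808903 0.03      ] tray corners mean [0.52397357 0.16724859 0.018     ]
4.7827622014537905
the job is handed in; nothing more can be done
None
```

The bent tin was rocked over on the plate and now stands in the bamboo tray. The job was handed in at about 14 s of the 51 s allowed, and `hand_in()` gave no verdict.

- **Which tin:** it was the far-right silver one, at top-view pixel (428,211). Its knob leaned about 6° towards +y in the two close wrist views and in the top view. A rougher third wrist view gave less lean. The other two tins showed no consistent lean, and the red and purple ones stood off the plate.
- **Rocking:** I pressed its raised -y rim with closed fingers until 4.7 N built up at z = 0.021. The contact came about 3 mm lower than I had predicted. After lifting off, the knob leaned towards -y and stayed there.
- **Moving and placing:** I gripped the knob along the crease, carried the tin to the tray, lowered it to contact (7 N) and released it.
- **Last checks:**
  - The tin's lid centre is about 3 mm from the tray centre.
  - The steady tins are at the same scene-camera pixels as at the start: (266,227) and (319,237). A mean image difference of 4.8 grey levels around them was not split into noise, shadow or movement.
  - The gripper is 13 cm above the tin and touches nothing.
- **Measurements that disagreed:** the tray sides measured 193 by 218 mm against the stated 200 by 220. The grip width on the 16 mm knob read 15 mm.

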